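# Slide the capsule tray into the gap between the honey jars

## Robot

A 7-joint arm with a two-finger parallel gripper is mounted at the origin on a cart in front of the work surface, level with it; the furniture and walls round the work are solid. World frame = base frame: x ahead of the robot, y to its left, z up, the work surface at z = 0. Lengths are in m, angles in rad, forces in N, time in s.
With the tool pointing down it reaches from about 0.425 to 0.925 m from the base axis. Payload 6.8 kg.
Tool frame: the origin (TCP) lies at the very end of the fingers, on their centre line; the grasp point (between the pads) lies 19 mm behind it; z points along the fingers, y is the line along which they close (so a half turn about z gives the same grasp; the last joint's range is limited). The gripper opens to 85 mm and grips with 20 to 120 N. Pads are 22 mm wide; open, the fingers measure 114 mm over their backs; the gripper's body (76 mm by 85 mm) begins 54 mm behind the grasp point. The pads swing forward as they close: fully open they stand 13 mm farther back than shut.
Start: joints at [1.164, 0.477, 0.022, 1.555, -0.011, 1.109, -0.083], TCP at [0.199, -0.645, 0.231] pointing down, gripper open.
Joint ranges: [-2.96, 2.96], [-0.34, 2.1], [-1.41, 1.46], [0.24, 2.44], [-1.37, 4.51], [0.17, 1.92], [-2.96, 2.96]. Speed limits (rad/s): [2.39, 2.39, 3.14, 3.14, 3.14, 3.14, 3.14].

## Interface

Orientations are given as a unit quaternion [w, x, y, z].
In Python, from station import get_obs, read_camera, hand_in gives the robot as it stands.
- The arm moves only by the tool arm_command, never from a script. Its argument "commands" is one flat list of numbers, 7 for each row, row after row: the shift along the tool's x, y, z in m, then the turn, a rotation vector about the tool's x, y, z in degrees, then the opening, from 0 (shut) to 1 (fully open). In form: [tx, ty, tz, rx, ry, rz, fingers, tx, ty, tz, rx, ry, rz, fingers, ...]. A call has 1 to 8 rows; each row is the pose to reach, as a shift and turn from the pose commanded when the call began, along the tool's axes at that moment; what a row does not reach only later rows make up. A row lasts 1/10 s, in which the tool goes at most 50 mm and 8.59 degrees, less where a joint would pass 70% of its speed; a pose out of reach is approached as far as the arm can. A call with a gripper value outside its range is refused whole. The fingers move at their own pace and stop on an object; "force" is the grip in N (left out, the last holds). Time passes only in rows, so rows that repeat a pose let the fingers close. It gives the time, the measured TCP pose, the force, the opening and the grip force at its end, in the units of the state.
- get_obs(): the state, without advancing time (a new reading comes with each control period).
- read_camera(name): name is "scene" or "top" or "wrist"; returns a dict with "img" (420x560x3 uint8, red, green, blue), "camera_matrix" (3x3 intrinsics, pixels), "pose" (4x4, takes a point from camera to world coordinates). Camera axes: x right, y down, z forward; pixel columns grow to the right and rows downward; lengths in m; the calibration is good to about 2 mm. The wrist camera is an equidistant fisheye: a pixel r from the principal point sees the ray r / f radians off the axis. A picture is of the moment at which its call begins. There is no depth.
- hand_in(): hands the job in; it is judged then, once.
The state is a dict: "t": time; "q": joint angles; "joint_vel": joint speeds; "joint_torque": joint torques, N m; "eef_pos": TCP position; "tool_rot": TCP orientation; "contact_force": force on the tool from outside, world axes, zero at the start; "torque": the same for the moment, N m; "gripper_width": opening from 0.0 (shut) to 1.0 (fully open); "grasp_force": force on a finger pad.
Only numpy, scipy, OpenCV 4.12 (cv2) and the standard library are available. Lean on these libraries where they do the work, as an engineer would, in place of code of your own. Each camera call takes 0.05 s, during which the arm holds its last target. There are 200 camera calls.

## Task

Push the bamboo capsule tray, with its two capsules aboard, along the worktop lengthwise into the narrow gap between the two honey jars in the middle of the worktop, until it stands midway through, with about as much of it sticking out on the far side as on the near side; then draw back. Only push it with the fingers, nothing is to be gripped or lifted: the tray stays flat on the worktop and the capsules stay in it. Do not ram the tray or the hand against the honey jars, and leave the cup, the tub and the spice jar where they are.

Things in the scene. Friction and masses are not known exactly. Their poses are not given: they have to be found in the camera images.
- tray: Loose rectangular tray of pale bamboo, 100 mm (x) by 170 mm (y), 22 mm high, walls 7 mm, floor 6 mm thick, 0.2 to 0.35 kg, flat upright outer sides. Origin at the centre of its underside. It starts on the left of the gap with its long axis roughly (within 0.5 rad) along the way through the gap, +y end away from it. Not the like tray far back by the capsule machine.
- near_jar: Round honey jar of clear glass with a green lid, 59 mm in diameter, 85 mm high, fixed to the worktop: the one nearer the robot. Origin at the centre of its underside. Its x axis points to the centre of the far honey jar; its y axis runs along the way through the gap, +y towards the side where the tray starts.
- far_jar: A second honey jar of the same kind and size, also fixed, farther from the robot. Origin at the centre of its underside. Its centre stands 168 to 170 mm from the near jar's, so that the free gap between the two is about 110 mm for the tray's 100 mm. The middle of the gap is half-way between the two centres.
- tray_capsule_a: Loose aluminium coffee capsule, 37 mm in diameter, 22 mm high, 12 g, standing on the tray's floor, wide rim down, in the half away from the gap. Origin at the centre of its underside. It may slide about inside the tray.
- tray_capsule_b: A second capsule of the same shape and size, in the half of the tray nearer the gap. Origin at the centre of its underside.
- espresso_cup: Bystander: loose small white striped espresso cup, 63 x 90 (with handle) x 49 mm high, near the worktop's front edge. Origin at the centre of its underside.
- creamer: Bystander: loose round yoghurt-like creamer tub, 72 mm in diameter, 71 mm high, to the right of the gap near the front. Origin at the centre of its underside.
- spice_jar: Bystander: loose slim spice jar with a white cap, 44 mm in diameter, 101 mm high, behind the tray's way, to the right of the coffee maker's thin black mat (fixed, 6 mm high, its front edge 0.605 m in front of the robot's base axis). Origin at the centre of its underside.
- tray_center (a point): The centre of the tray, half-way up (11 mm above its underside); axes as the tray's.
Not all that is in view belongs to the job. Leave any orange look-alike of the tray_capsule_a alone. What is shaped like the near_jar but red is not meant.

How it is judged:
At the end, for the whole second after the job is handed in: The tray rests flat on the worktop between the two honey jars, its centre within 25 mm of the line through their centres (measured along the way through the gap), at rest; both capsules stand upright on its floor (y of tray_center in the frame of near_jar between -0.025 and 0.025 m and horizontal distance between tray_center and near_jar below 0.1 m and horizontal distance between tray_center and far_jar below 0.1 m and height (world z) of tray below 0.004 m and angle between tray's own z axis and vertical below 0.03 rad and linear speed of tray below 0.01 m/s and x of tray_capsule_a in the frame of tray between -0.045 and 0.045 m and y of tray_capsule_a in the frame of tray between -0.08 and 0.08 m and z of tray_capsule_a in the frame of tray between -0.002 and 0.016 m and x of tray_capsule_b in the frame of tray between -0.045 and 0.045 m and y of tray_capsule_b in the frame of tray between -0.08 and 0.08 m and z of tray_capsule_b in the frame of tray between -0.002 and 0.016 m and angle between each of tray_capsule_a, tray_capsule_b's own z axis and vertical below 0.15 rad); the robot touches nothing.
It fails at once if the tray is lifted or tipped (more than 8 mm or 0.12 rad) (height (world z) of tray above 0.008 m or angle between tray's own z axis and vertical above 0.12 rad).
It fails at once if a capsule is lifted (height (world z) of any of tray_capsule_a, tray_capsule_b above 0.02 m).
It fails at once if the tray is rammed against a honey jar (more than 25 N) (contact force between tray and near_jar above 25 N or contact force between tray and far_jar above 25 N).
It fails at once if the hand or arm strikes a honey jar (more than 10 N) (contact force between any of the fingers, the arm and near_jar above 10 N or contact force between any of the fingers, the arm and far_jar above 10 N).
It fails at once if the cup, the tub or the spice jar is moved more than 15 mm (distance of any of espresso_cup, creamer, spice_jar from where it was at the start of the episode above 0.015 m).
It also fails if it takes over 72 s, if anything falls off the work surface, if the arm or the gripper's body presses on something with over 40 N, if the wrist force passes 120 N, or if a joint passes its speed limit or range.

## Working session

There is one attempt and no reset: what is moved stays moved. The work goes in short steps, Python scripts to look and compute and a tool call to move; the robot and the scene stay as the last step left them, time stands still between calls to the robot, and variables do not carry over. Pictures are saved under pics/ and viewed, at most 10 in all, crops included, and the job is handed in when it is done.

Besides the shell and the picture viewer there is one more tool, called after "Emit:" as a command line: name --argument value ..., lists and objects as JSON in quotes. arm_command: Moves the arm, as the interface text tells. Its arguments: {"type":"object","properties":{"commands":{"type":"array","items":{"type":"number"}},"force":{"type":"number"}},"required":["commands"]}

```bash
mkdir -p pics
cat > h.py <<'E'
import numpy as np, cv2
from station import get_obs, read_camera
def save(c,n): cv2.imwrite(f'pics/{n}.png',c['img'][:,:,::-1])
def ray(c,u,v,z):
    K,P=c['camera_matrix'],c['pose']
    d=P[:3,:3]@np.linalg.inv(K)@[u,v,1.]; o=P[:3,3]
    return o+d*(z-o[2])/d[2]
def proj(c,p):
    K,P=c['camera_matrix'],c['pose']; q=K@(P[:3,:3].T@(np.array(p)-P[:3,3])); return q[:2]/q[2]
E
python3 - <<'E'
from h import *
import pickle
d={}
for n in('top','scene'):
    c=read_camera(n);save(c,n);d[n]=c;print(n,c['pose'].round(3).tolist(),c['camera_matrix'].round(1).tolist())
pickle.dump(d,open('c.pkl','wb'))
o=get_obs();print(o['eef_pos'],o['tool_rot'],o['t'])
E
```

```text
top [[0.05, -0.972, 0.229, 0.303], [-0.999, -0.049, 0.009, 0.079], [0.003, -0.229, -0.973, 1.058], [0.0, 0.0, 0.0, 1.0]] [[395.2, 0.0, 280.5], [0.0, 395.2, 214.2], [0.0, 0.0, 1.0]]
scene [[-0.51, -0.399, 0.762, -0.339], [-0.86, 0.255, -0.442, 0.584], [-0.018, -0.881, -0.474, 0.589], [0.0, 0.0, 0.0, 1.0]] [[421.8, 0.0, 283.8], [0.0, 421.8, 209.1], [0.0, 0.0, 1.0]]
[ 0.19851348 -0.64459132  0.23042475] [-7.90067082e-04  9.88859588e-01  1.48849111e-01 -1.79097135e-04] 0.1
```

View pics/top.png

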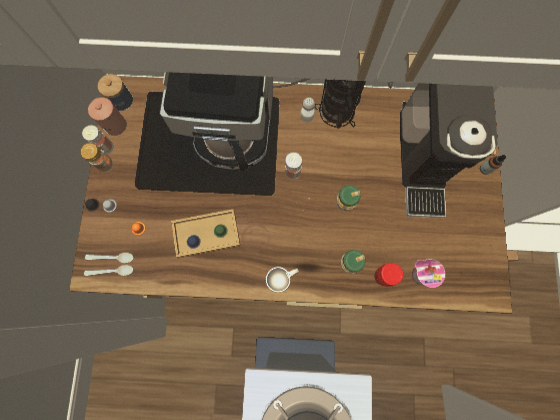

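View pics/scene.png

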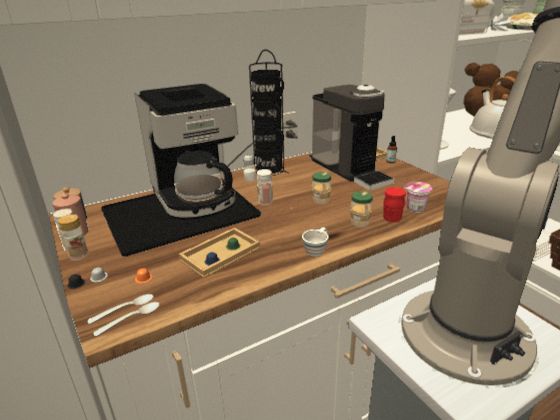

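Top view: the tray is at (206,233) with dark capsules at (193,242) and (220,231). The green-lidded jars are at (349,197) and (354,261), cup (279,279), tub (431,274), spice jar (293,165).
Look-alikes: the red jar at (390,274) is not meant, nor are the orange capsule (138,228) or the black and silver capsules (92,204) and (110,206). There is no second tray in the clear, only the drip grille by the machine at (426,202). I'm choosing the bamboo tray at (206,233), and I'll measure it and check a crop.

```bash
cat > m.py <<'E'
from h import *
def tray(c,show=None,roi=None,ww=None):
    im=c['img']; hsv=cv2.cvtColor(im,cv2.COLOR_RGB2HSV)
    m=((hsv[...,2]>135)&(hsv[...,1]>60)&(hsv[...,1]<170)&(hsv[...,0]>14)&(hsv[...,0]<30)).astype(np.uint8)
    k=np.zeros_like(m);x0,y0,x1,y1=roi or (150,195,420,275);k[y0:y1,x0:x1]=1;m*=k
    m=cv2.morphologyEx(m,cv2.MORPH_CLOSE,np.ones((5,5)))
    m=cv2.morphologyEx(m,cv2.MORPH_OPEN,np.ones((3,3)))
    cs,_=cv2.findContours(m,cv2.RETR_EXTERNAL,cv2.CHAIN_APPROX_NONE)
    cn=max(cs,key=cv2.contourArea)[:,0]
    P=np.array([ray(c,u,v,.022)[:2] for u,v in cn])
    (cx,cy),sz,a=cv2.minAreaRect((P*1000).astype(np.float32))
    B=cv2.boxPoints(((cx,cy),sz,a))/1000
    if show:
        v=im[:,:,::-1].copy(); cv2.drawContours(v,[cn[:,None]],-1,(0,0,255),1)
        s=v[y0:y1,x0:x1]; cv2.imwrite(f'pics/{show}.png',cv2.resize(s,None,fx=min(790/s.shape[1],590/s.shape[0]),fy=min(790/s.shape[1],590/s.shape[0])))
    e=B[1]-B[0];f=B[2]-B[1]
    l=e if np.linalg.norm(e)>np.linalg.norm(f) else f
    l=l*np.sign(l[1]);
    return np.array([cx,cy])/1000,np.array(sz),np.degrees(np.arctan2(-l[0],l[1])),B
def lids(c,lo,hi,roi,z):
    hsv=cv2.cvtColor(c['img'],cv2.COLOR_RGB2HSV); m=cv2.inRange(hsv,lo,hi)
    x0,y0,x1,y1=roi; k=np.zeros_like(m);k[y0:y1,x0:x1]=1;m*=k
    m=cv2.morphologyEx(m,cv2.MORPH_CLOSE,np.ones((7,7)))
    cs,_=cv2.findContours(m,cv2.RETR_EXTERNAL,cv2.CHAIN_APPROX_NONE)
    out=[]
    for q in cs:
        if cv2.contourArea(q)>120:
            W=np.array([ray(c,u,v,z)[:2] for u,v in q[:,0]])
            ce,r=cv2.minEnclosingCircle((W*1000).astype(np.float32)); out.append((np.round(ce),round(r),cv2.minEnclosingCircle(q)[0]))
    return out
E
python3 - <<'E'
from m import *; import pickle
d=pickle.load(open('c.pkl','rb'));c=d['top']
t=tray(c,'tc',(150,160,450,300));print(*t[:3],t[3].round(3).tolist())
for x in lids(c,(40,60,20),(90,255,255),(330,175,375,285),.085):print(x)
for p,z in(((279,279),.049),((431,274),.071),((293,160),.101),((193,242),.028),((220,231),.028)):print(p,ray(c,*p,z).round(3))
s=d['scene']
for p in((321,177),(361,197)):print(p,ray(s,*p,.085).round(3))
E
```

```text
[0.47628815 0.03485843] [180.73802185 798.37756348] 3.6539645 [[0.3610000014305115, 0.4269999861717224], [0.41200000047683716, -0.36899998784065247], [0.5920000076293945, -0.3580000102519989], [0.5410000085830688, 0.4390000104904175]]
(array([424., -97.]), 27, (353.5, 260.5))
(array([591., -85.]), 27, (349.3098449707031, 194.9014129638672))
(279, 279) [0.373 0.084 0.049]
(431, 274) [ 0.402 -0.292  0.071]
(293, 160) [0.673 0.063 0.101]
(193, 242) [0.459 0.315 0.028]
(220, 231) [0.492 0.246 0.028]
(321, 177) [ 0.583 -0.079  0.085]
(361, 197) [ 0.42  -0.093  0.085]
```

View pics/tc.png

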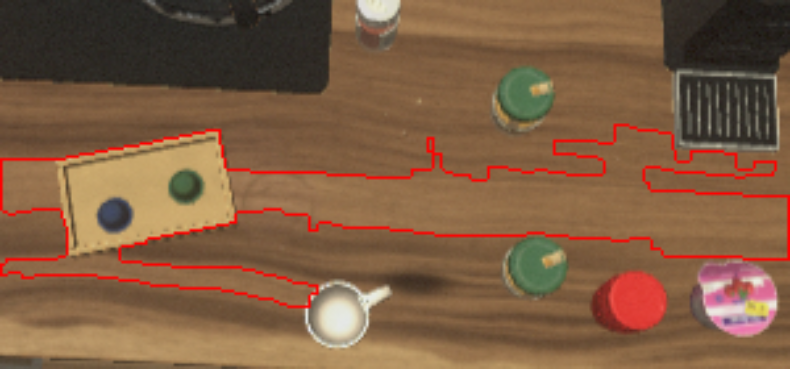

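The crop confirms the tray choice, with blue and green capsules aboard. The wood leaked into the mask, so I'll tighten the threshold.

```bash
sed -i 's/hsv\[...,2\]>135/hsv[...,2]>TH/; s/^def tray/TH=172\ndef tray/' m.py
python3 - <<'E'
import m; from m import *; import pickle
d=pickle.load(open('c.pkl','rb'));c=d['top']
h=cv2.cvtColor(c['img'],cv2.COLOR_RGB2HSV)
print('tray',h[234,206],h[246,195],h[222,180],'wood',h[234,250],h[234,165],h[260,200],h[225,300])
for m.TH in(160,172,180):
    t=tray(c,None,(150,180,250,275));print(m.TH,*t[:3],t[3].round(3).tolist())
N,F=np.array([.424,-.097]),np.array([.591,-.085])
ct=t[0];M=(N+F)/2;ex=(F-N)/np.linalg.norm(F-N);ey=np.array([-ex[1],ex[0]])
print('M',M,'tray in gap',(ct-M)@ex,(ct-M)@ey,'gap ang',np.degrees(np.arctan2(ex[1],ex[0])))
E
```

```text
tray [ 19 115 199] [123  44  70] [ 18 120 123] wood [ 14 120 138] [ 14 122 148] [ 15 119 144] [ 15 132 129]
160 [0.48738409 0.28809146] [ 99.5766983  169.81761169] 14.119762 [[0.4180000126361847, 0.3580000102519989], [0.46000000834465027, 0.1940000057220459], [0.5559999942779541, 0.21799999475479126], [0.5149999856948853, 0.382999986410141]]
172 [0.48727377 0.28755478] [ 98.87760162 168.53216553] 14.059792 [[0.4189999997615814, 0.3569999933242798], [0.46000000834465027, 0.1940000057220459], [0.5559999942779541, 0.21799999475479126], [0.5149999856948853, 0.38100001215934753]]
180 [0.48687381 0.2875441 ] [ 98.09594727 168.36032104] 14.057824 [[0.4189999997615814, 0.3569999933242798], [0.46000000834465027, 0.1940000057220459], [0.5550000071525574, 0.21799999475479126], [0.5139999985694885, 0.38100001215934753]]
M [ 0.5075 -0.091 ] tray in gap 0.006557675405342186 0.3790489027422043 gap ang 4.109997961274773
```

Tray centre (0.487,0.288), heading 10° off the gap axis and 6.5 mm to one side. The gap centre is (0.5075,-0.091). Plan: open the fingers across the tray's rear face and push in tool -x along a tangent curve. First I'll swing the hand round behind the tray.

```bash
cat > w.py <<'E'
from h import *
from scipy.spatial.transform import Rotation as R
def pose():
    o=get_obs();q=o['tool_rot'];r=R.from_quat([q[1],q[2],q[3],q[0]]);x=r.as_matrix()
    return o,r,np.degrees(np.arctan2(x[1,0],x[0,0]))
def down(yaw): # tool x at world yaw (deg), z down
    return R.from_euler('z',yaw,degrees=True)*R.from_euler('x',180,degrees=True)
def rel(p,yaw,p0,r0):
    return (np.r_[r0.inv().apply(np.array(p)-p0)]).round(4).tolist()+(r0.inv()*down(yaw)).as_rotvec(degrees=True).round(1).tolist()
E
python3 - <<'E'
from w import *
o,r,y=pose();p0=o['eef_pos'];print(p0,y)
a0,a1=np.arctan2(p0[1],p0[0]),np.arctan2(.415,.454)
for k in range(3):
    s=(k)/3; 
    f=lambda s:(lambda a,rr:np.array([rr*np.cos(a),rr*np.sin(a),.23]))(a0+s*(a1-a0), .675-.145*min(1,s*3) if s<.75 else .53+.085*(s-.75)*4)
    yy=lambda s:y+s*(104-y)
    if k==0:b,br=p0,r
    else:b,br=f(s),down(yy(s))
    print(k)
    for j in range(1,9):
        t=s+j/24; print(f(t).round(3),rel(f(t),yy(t),b,br))
E
```

```text
[ 0.19851348 -0.64459132  0.23042475] 17.120484726184838
0
[ 0.245 -0.609  0.23 ] [0.055, -0.0199, 0.0005, -0.1, 0.0, -3.6]
[ 0.287 -0.571  0.23 ] [0.1066, -0.0447, 0.0005, -0.1, 0.0, -7.2]
[ 0.325 -0.529  0.23 ] [0.1545, -0.0734, 0.0005, -0.1, -0.0, -10.9]
[ 0.357 -0.485  0.23 ] [0.1983, -0.1055, 0.0006, -0.1, -0.0, -14.5]
[ 0.384 -0.44   0.23 ] [0.2379, -0.1407, 0.0006, -0.1, -0.0, -18.1]
[ 0.407 -0.394  0.23 ] [0.273, -0.1784, 0.0007, -0.1, -0.0, -21.7]
[ 0.424 -0.347  0.23 ] [0.3036, -0.2181, 0.0007, -0.1, -0.0, -25.3]
[ 0.437 -0.3    0.23 ] [0.3295, -0.2593, 0.0008, -0.1, -0.0, -29.0]
1
[ 0.461 -0.262  0.23 ] [0.0435, -0.0091, -0.0, 0.0, 0.0, -3.6]
[ 0.481 -0.223  0.23 ] [0.086, -0.0219, -0.0, 0.0, 0.0, -7.2]
[ 0.498 -0.182  0.23 ] [0.1274, -0.0382, -0.0, 0.0, 0.0, -10.9]
[ 0.511 -0.139  0.23 ] [0.1672, -0.0579, -0.0, 0.0, 0.0, -14.5]
[ 0.521 -0.096  0.23 ] [0.2053, -0.0808, -0.0, 0.0, 0.0, -18.1]
[ 0.527 -0.052  0.23 ] [0.2413, -0.1069, -0.0, 0.0, 0.0, -21.7]
[ 0.53  -0.008  0.23 ] [0.2749, -0.1358, -0.0, 0.0, 0.0, -25.3]
[0.529 0.037 0.23 ] [0.3061, -0.1675, -0.0, 0.0, 0.0, -29.0]
2
[0.524 0.081 0.23 ] [0.0414, -0.0162, -0.0, -0.0, 0.0, -3.6]
[0.515 0.125 0.23 ] [0.0813, -0.0358, -0.0, -0.0, 0.0, -7.2]
[0.516 0.172 0.23 ] [0.1272, -0.0468, -0.0, -0.0, 0.0, -10.9]
[0.513 0.22  0.23 ] [0.1729, -0.0623, -0.0, -0.0, 0.0, -14.5]
[0.505 0.269 0.23 ] [0.2181, -0.0824, -0.0, 0.0, 0.0, -18.1]
[0.493 0.318 0.23 ] [0.2623, -0.107, -0.0, 0.0, 0.0, -21.7]
[0.476 0.367 0.23 ] [0.3051, -0.1362, -0.0, 0.0, 0.0, -25.3]
[0.454 0.415 0.23 ] [0.3459, -0.1698, -0.0, 0.0, 0.0, -29.0]
```

Emit:
arm_command --commands '[0.05,-0.02,0,0,0,-3.6,0.7,0.1,-0.042,0,0,0,-7.2,0.7,0.145,-0.07,0,0,0,-11,0.7,0.19,-0.1,0,0,0,-14.5,0.7,0.23,-0.135,0,0,0,-18,0.7,0.265,-0.17,0,0,0,-22,0.7,0.3,-0.21,0,0,0,-25.5,0.7,0.33,-0.25,0,0,0,-29,0.7]'

```text
t: 0.9
eef_pos: [0.4336, -0.3265, 0.2311]
tool_rot: [-0.0, 0.92, 0.393, -0.0]
contact_force: [1.3, 0.2, 0.4]
gripper_width: 0.702
grasp_force: 0.0
```

Emit:
arm_command --commands '[0.0435,-0.01,0,0,0,-3.6,0.7,0.086,-0.022,0,0,0,-7.2,0.7,0.127,-0.038,0,0,0,-11,0.7,0.167,-0.058,0,0,0,-14.5,0.7,0.205,-0.081,0,0,0,-18,0.7,0.241,-0.107,0,0,0,-22,0.7,0.275,-0.136,0,0,0,-25.5,0.7,0.306,-0.168,0,0,0,-29,0.7]'

```text
t: 1.7
eef_pos: [0.5239, 0.0102, 0.2311]
tool_rot: [-0.0, 0.792, 0.611, 0.0]
contact_force: [1.5, 1.0, 0.3]
gripper_width: 0.702
grasp_force: 0.0
```

Emit:
arm_command --commands '[0.041,-0.016,0,0,0,-3.6,0.7,0.081,-0.036,0,0,0,-7.2,0.7,0.127,-0.047,0,0,0,-11,0.7,0.173,-0.062,0,0,0,-14.5,0.7,0.218,-0.082,0,0,0,-18,0.7,0.262,-0.107,0,0,0,-22,0.7,0.305,-0.136,0,0,0,-25.5,0.7,0.346,-0.17,0,0,0,-29,0.7]'

```text
t: 2.5
eef_pos: [0.4503, 0.3828, 0.2309]
tool_rot: [-0.0, 0.614, 0.789, -0.0]
contact_force: [0.5, 0.4, 1.1]
gripper_width: 0.701
grasp_force: 0.0
```

Run:
```python
from w import *
o,r,y=pose();print(o['eef_pos'],y,o['t'],o['gripper_width'],o['q'].round(2) if hasattr(o['q'],'round') else o['q'],o['contact_force'])
l=np.array([-.2436,.9699]);p=np.array([.487,.288])+.126*l;print(p,rel([*p,.10],104.1,o['eef_pos'],r),rel([*p,.004],104.1,o['eef_pos'],r))
```

```text
[0.45032096 0.38284336 0.23087689] 104.21267026559173 2.5 0.7014454149461933 [-0.27  0.43 -0.71  1.73  0.31  1.1  -0.83] [0.51029387 0.42896858 1.12254987]
[0.4563064 0.4102074] [0.0251, 0.0126, 0.1309, -0.0, 0.0, 0.1] [0.0251, 0.0126, 0.2269, -0.0, 0.0, 0.1]
```

Emit:
arm_command --commands '[0,0,0.03,0,0,0,0.7,0,0,0.06,0,0,0,0.7,0,0,0.09,0,0,0,0.7,0,0,0.12,0,0,0,0.7,0,0,0.13,0,0,0,0.7,0,0,0.13,0,0,0,0.7,0,0,0.13,0,0,0,0.7]'

```text
t: 3.2
eef_pos: [0.4512, 0.382, 0.1024]
tool_rot: [0.0, 0.615, 0.789, 0.001]
contact_force: [-0.3, -1.1, -0.2]
gripper_width: 0.697
grasp_force: 0.0
```

Run:
```python
from w import *
o,r,y=pose();print(o['eef_pos'],y,o['t'])
l=np.array([-.2436,.9699]);p=np.array([.487,.288])+.122*l;print(p,rel([*p,.004],104.1,o['eef_pos'],r))
c=read_camera('wrist');save(c,'w1');c=read_camera('top');save(c,'t1')
```

```text
[0.45120396 0.38195558 0.10235102] 104.11940243159378 3.2
[0.4572808 0.4063278] [0.0221, 0.0117, 0.0984, 0.1, -0.0, 0.0]
```

View pics/w1.png

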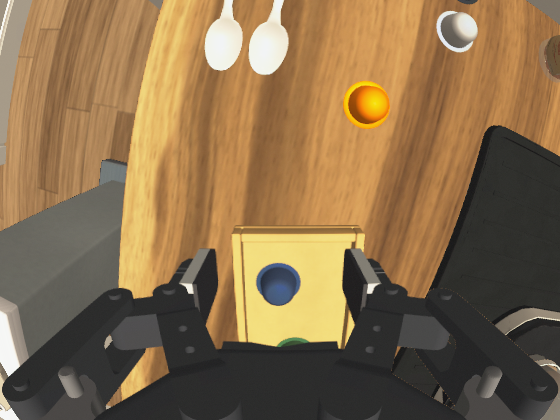

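View pics/t1.png

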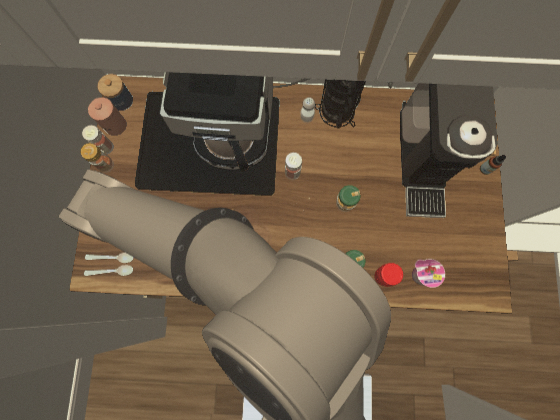

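The wrist view shows the tray's rear edge level between (234,227) and (362,227), centred about 18 px right of the hand, which matches the computed 12 mm shift. The orange capsule at (366,103) stays clear. The arm hides the tray in the top view, so from here I'll track with the wrist camera.

Emit:
arm_command --commands '[0.018,0.012,0,0,0,0,0.5,0.018,0.012,0,0,0,0,0.5,0.018,0.012,0.03,0,0,0,0.5,0.018,0.012,0.06,0,0,0,0.5,0.018,0.012,0.08,0,0,0,0.5,0.018,0.012,0.092,0,0,0,0.5,0.018,0.012,0.098,0,0,0,0.5,0.018,0.012,0.098,0,0,0,0.5]'

```text
t: 4.1
eef_pos: [0.4581, 0.4016, 0.0034]
tool_rot: [0.0, 0.615, 0.789, -0.0]
contact_force: [-0.1, -0.7, -0.4]
gripper_width: 0.5
grasp_force: 0.0
```

Run:
```python
from w import *
c=read_camera('wrist');save(c,'w2');o,r,y=pose();print(o['eef_pos'],y,o['t'],o['contact_force'],o['gripper_width'])
P=c['pose'];R_=r.as_matrix();print((R_.T@(P[:3,3]-o['eef_pos'])).round(3),(R_.T@P[:3,:3]).round(3).tolist(),c['camera_matrix'].round(1).tolist())
```

```text
[0.4584044  0.40202605 0.00405902] 104.11085446408151 4.15 [-0.82422874  0.42517052 -0.17664772] 0.5039011511939085
[ 0.067 -0.001 -0.141] [[0.0, -0.964, -0.265], [1.0, 0.001, -0.003], [0.003, -0.265, 0.964]] [[325.2, 0.0, 279.6], [0.0, 325.2, 206.8], [0.0, 0.0, 1.0]]
```

View pics/w2.png

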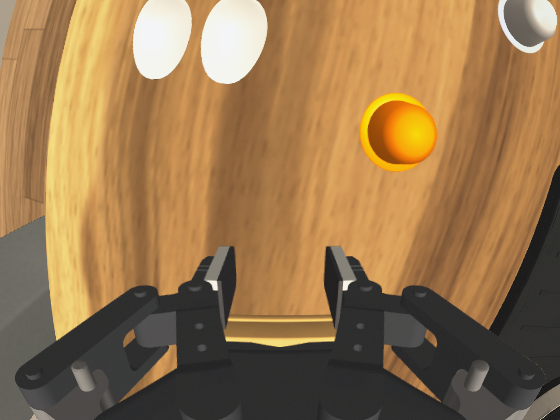

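```bash
cat > plan.py <<'E'
from w import *
import sys
M=np.array([.5075,-.091]);g=4.1;ga=np.radians(g);ex=np.array([np.cos(ga),np.sin(ga)]);ey=np.array([-ex[1],ex[0]])
def path(e0,a0,s0,s1): # lateral e(m), angle a(deg, CCW rel. gap) at s0 -> straight at s1
    L=s0-s1;m=np.tan(np.radians(a0))  # going gapward lateral grows by +tan(a)
    def f(s):
        if s<=s1:return 0.,0.
        t=(s0-s)/L;e=e0*(2*t**3-3*t**2+1)+m*L*(t**3-2*t**2+t)
        de=(e0*(6*t*t-6*t)/L+m*(3*t*t-4*t+1));return e,np.degrees(np.arctan(de))
    return f
def tcp(f,s,off=.096):
    e,a=f(s);th=np.radians(g+a);l=np.array([-np.sin(th),np.cos(th)])
    return M+e*ex+s*ey+off*l, 90+g+a
def calls(f,ss,z=.004):
    o,r,y=pose();b,br=o['eef_pos'],r
    for i in range(0,len(ss),8):
        print('--')
        for s in ss[i:i+8]:
            p,yw=tcp(f,s);print(f'{s:.3f}',rel([*p,z],yw,b,br))
        b,br=np.r_[p,z],down(yw)
E
python3 - <<'E'
from plan import *
f=path(.0065,10,.379,.13)
calls(f,[.386,.379,.372,.364,.356,.348,.340,.340]+[.340-.008*k for k in range(1,8)]+[.284]+[.284-.008*k for k in range(1,8)]+[.228])
print([np.round(f(s),4) for s in(.3,.25,.2,.15)])
E
```

```text
--
0.386 [-0.0149, -0.0027, 0.0, 0.0, -0.0, -1.4]
0.379 [-0.022, -0.0003, 0.0, 0.0, -0.0, 0.0]
0.372 [-0.0291, 0.0018, 0.0, 0.0, -0.0, 1.3]
0.364 [-0.0373, 0.004, 0.0, 0.0, -0.0, 2.8]
0.356 [-0.0455, 0.0058, 0.0, 0.0, -0.0, 4.2]
0.348 [-0.0537, 0.0073, 0.0, 0.0, -0.0, 5.5]
0.340 [-0.0619, 0.0085, 0.0, 0.0, -0.0, 6.7]
0.340 [-0.0619, 0.0085, 0.0, 0.0, -0.0, 6.7]
--
0.332 [-0.008, 0.0018, 0.0, -0.0, -0.0, 1.1]
0.324 [-0.0161, 0.0034, 0.0, 0.0, -0.0, 2.2]
0.316 [-0.0242, 0.0047, 0.0, -0.0, -0.0, 3.2]
0.308 [-0.0322, 0.0057, 0.0, 0.0, -0.0, 4.1]
0.300 [-0.0403, 0.0064, 0.0, 0.0, -0.0, 4.9]
0.292 [-0.0484, 0.0069, 0.0, 0.0, -0.0, 5.7]
0.284 [-0.0565, 0.0072, 0.0, 0.0, -0.0, 6.3]
0.284 [-0.0565, 0.0072, 0.0, 0.0, -0.0, 6.3]
--
0.276 [-0.008, 0.0009, 0.0, 0.0, -0.0, 0.6]
0.268 [-0.016, 0.0017, 0.0, -0.0, -0.0, 1.1]
0.260 [-0.0241, 0.0022, 0.0, 0.0, -0.0, 1.5]
0.252 [-0.0321, 0.0025, 0.0, 0.0, -0.0, 1.8]
0.244 [-0.0402, 0.0027, 0.0, 0.0, -0.0, 2.1]
0.236 [-0.0482, 0.0026, 0.0, 0.0, -0.0, 2.3]
0.228 [-0.0562, 0.0025, 0.0, -0.0, -0.0, 2.4]
0.228 [-0.0562, 0.0025, 0.0, -0.0, -0.0, 2.4]
[array([ 0.0114, -1.611 ]), array([ 0.0084, -4.9268]), array([ 3.7000e-03, -5.0852e+00]), array([ 4.0000e-04, -2.0894e+00])]
```

Emit:
arm_command --commands '[-0.012,0,0,0,0,0,0.5,-0.022,0,0,0,0,0,0.5,-0.029,0.002,0,0,0,1.3,0.5,-0.037,0.004,0,0,0,2.8,0.5,-0.0455,0.006,0,0,0,4.2,0.5,-0.054,0.0075,0,0,0,5.5,0.5,-0.062,0.0085,0,0,0,6.7,0.5,-0.062,0.0085,0,0,0,6.7,0.5]'

```text
t: 4.95
eef_pos: [0.4823, 0.3414, 0.003]
tool_rot: [0.001, 0.661, 0.75, -0.001]
contact_force: [0.3, -0.3, -0.5]
gripper_width: 0.503
grasp_force: 0.1
```

Emit:
arm_command --commands '[-0.008,0.002,0,0,0,1.1,0.5,-0.016,0.0035,0,0,0,2.2,0.5,-0.024,0.0047,0,0,0,3.2,0.5,-0.032,0.0057,0,0,0,4.1,0.5,-0.04,0.0065,0,0,0,4.9,0.5,-0.048,0.007,0,0,0,5.7,0.5,-0.0565,0.007,0,0,0,6.3,0.5,-0.0565,0.007,0,0,0,6.3,0.5]'

```text
t: 5.75
eef_pos: [0.496, 0.2863, 0.0031]
tool_rot: [0.001, 0.701, 0.713, -0.001]
contact_force: [-0.4, -0.7, -0.3]
gripper_width: 0.498
grasp_force: 0.0
```

Run:
```python
from w import *
c=read_camera('wrist');save(c,'w3');o,r,y=pose();print(o['eef_pos'],y,o['t'],o['contact_force'],o['gripper_width'])
```

```text
[0.49582249 0.28714515 0.00321384] 91.04245738411136 5.8 [0.26040693 0.97773217 0.46272312] 0.498260073094858
```

View pics/w3.png

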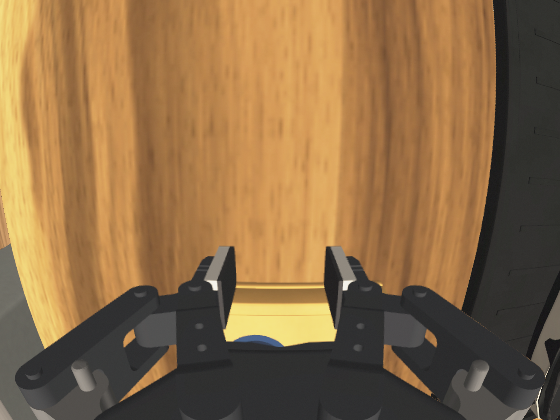

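```bash
cat > fe.py <<'E'
from w import *
def fray(c,u,v,z):
    K,P=c['camera_matrix'],c['pose'];x,y=u-K[0,2],v-K[1,2];rr=np.hypot(x,y);t=rr/K[0,0]
    d=P[:3,:3]@np.array([np.sin(t)*x/rr,np.sin(t)*y/rr,np.cos(t)]);o=P[:3,3];return o+d*(z-o[2])/d[2]
E
python3 - <<'E'
from fe import *
import pickle
c=read_camera('wrist');o,r,y=pose()
loc=lambda p:r.inv().apply(p-o['eef_pos']).round(4)
for px in((240,283),(320,283),(280,283),(280,286)):
    print(px,loc(fray(c,*px,.022)),loc(fray(c,*px,0)),fray(c,*px,.022).round(4))
print('prev317',loc(fray(c,280,317,.022)))
for px in((228,248),(333,248)): print(px,[loc(fray(c,*px,z)) for z in(.003,.012,.02)])
print((c['img'][272:350:3,280]).tolist())
E
```

```text
(240, 283) [-0.0017 -0.0178 -0.0187] [-0.0138 -0.021   0.0033] [0.4779 0.2858 0.022 ]
(320, 283) [-0.0017  0.0165 -0.0187] [-0.0138  0.0195  0.0033] [0.5122 0.2865 0.022 ]
(280, 283) [-0.0015 -0.0007 -0.0187] [-0.0136 -0.0007  0.0033] [0.4951 0.2863 0.022 ]
(280, 286) [-0.003  -0.0007 -0.0187] [-0.0153 -0.0007  0.0033] [0.4951 0.2849 0.022 ]
prev317 [-0.0193 -0.0007 -0.0187]
(228, 248) [array([ 0.0067, -0.0254,  0.0003]), array([ 0.0105, -0.0238, -0.0087]), array([ 0.0138, -0.0224, -0.0167])]
(333, 248) [array([0.0067, 0.0245, 0.0003]), array([ 0.0105,  0.0229, -0.0087]), array([ 0.0138,  0.0215, -0.0167])]
[[209, 151, 87], [213, 153, 88], [214, 156, 89], [215, 157, 89], [147, 109, 63], [218, 167, 89], [176, 135, 76], [144, 109, 62], [150, 110, 63], [155, 116, 65], [162, 121, 68], [230, 186, 98], [243, 222, 129], [243, 223, 127], [244, 224, 128], [239, 207, 112], [244, 225, 128], [245, 226, 130], [245, 227, 131], [245, 228, 133], [245, 228, 132], [245, 228, 131], [245, 228, 131], [245, 229, 133], [138, 135, 134], [48, 48, 49]]
```

The outer wall's bottom edge is level at row 284, which puts the rear face 13.5 mm ahead of the TCP. The pads are flush and the blue capsule is in place. I'll continue the push.

Emit:
arm_command --commands '[-0.008,0.001,0,0,0,0.6,0.5,-0.016,0.0017,0,0,0,1.1,0.5,-0.024,0.0022,0,0,0,1.5,0.5,-0.032,0.0025,0,0,0,1.8,0.5,-0.04,0.0027,0,0,0,2.1,0.5,-0.048,0.0026,0,0,0,2.3,0.5,-0.056,0.0025,0,0,0,2.4,0.5,-0.056,0.0025,0,0,0,2.4,0.5]'

```text
t: 6.65
eef_pos: [0.4993, 0.2303, 0.0031]
tool_rot: [0.001, 0.716, 0.699, -0.001]
contact_force: [-0.9, -0.5, 0.1]
gripper_width: 0.5
grasp_force: 0.0
```

Emit:
arm_command --commands '[0.01,0,0,0,0,0,0.5,0.03,0,-0.01,0,0,0,0.5,0.05,0,-0.04,0,0,0,0.5,0.06,0,-0.08,0,0,0,0.5,0.06,0,-0.11,0,0,0,0.5,0.06,0,-0.12,0,0,0,0.5,0.06,0,-0.12,0,0,0,0.5]'

```text
t: 7.35
eef_pos: [0.501, 0.2947, 0.1252]
tool_rot: [0.0, 0.714, 0.7, 0.002]
contact_force: [0.1, -0.3, 0.6]
gripper_width: 0.5
grasp_force: 0.0
```

Run:
```python
from fe import *
c=read_camera('wrist');save(c,'w4');c=read_camera('top');save(c,'t4');o,r,y=pose();print(o['eef_pos'],y,o['t'],o['contact_force'])
import cv2
a=cv2.imread('pics/w4.png');b=cv2.imread('pics/t4.png');cv2.imwrite('pics/v4.png',cv2.resize(np.hstack([a,b]),(800,300)))
cv2.imwrite('pics/v4.png',np.hstack([a[100:420,100:460],b[150:300,130:410].repeat(1,0)if 0 else cv2.resize(b[150:300,130:410],(420,320))]))
```

```text
[0.499929   0.29265034 0.12251622] 88.74851095874266 7.45 [-0.66796388 -0.16095033 -0.00966755]
```

View pics/v4.png

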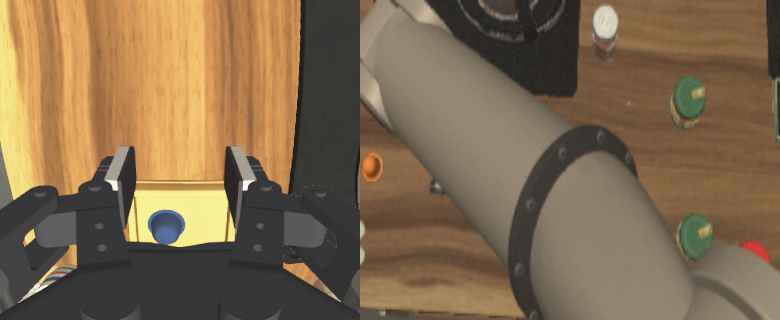

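The tray end is level, but the fingers hide its corners. I'll back off a bit more to measure them.

Emit:
arm_command --commands '[0.03,0,0,0,0,0,0.5,0.06,0,0,0,0,0,0.5,0.07,0,0,0,0,0,0.5,0.07,0,0,0,0,0,0.5,0.07,0,0,0,0,0,0.5]'

```text
t: 7.95
eef_pos: [0.5018, 0.361, 0.1219]
tool_rot: [0.0, 0.715, 0.699, -0.001]
contact_force: [-0.0, 0.5, -0.8]
gripper_width: 0.504
grasp_force: 0.0
```

Run:
```python
from fe import *
c=read_camera('wrist');save(c,'w5');o,r,y=pose();print(o['eef_pos'],y,o['t'])
a=cv2.imread('pics/w5.png');v=cv2.resize(a[200:420,150:420],None,fx=2.6,fy=2.6,interpolation=2);cv2.imwrite('pics/v5.png',v)
```

```text
[0.50214956 0.36057993 0.12222369] 88.64956367431544 8.0
```

View pics/v5.png

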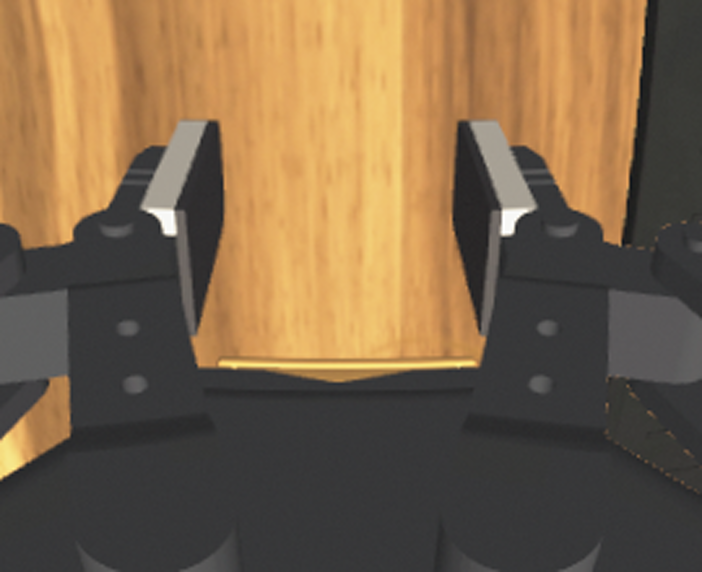

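Run:
```python
from fe import *
from plan import M,ex,ey
c=read_camera('wrist');o,r,y=pose()
for z in(.0,.011,.022):
    A,B=fray(c,233.5,339.2,z)[:2],fray(c,333.5,339.2,z)[:2]
    w=np.linalg.norm(B-A);a=np.degrees(np.arctan2(*(B-A)[::-1]));m=(A+B)/2
    l=np.array([-np.sin(np.radians(a)),np.cos(np.radians(a))]);ct=m-.085*l
    print(z,w,'yaw',a,'rear',m.round(4),'ctr',ct.round(4),'e,s',(ct-M)@ex,(ct-M)@ey)
# check the jars in a fresh top image too
from m import lids
t=read_camera('top')
for x in lids(t,(40,60,20),(90,255,255),(330,175,375,285),.085):print(x)
```

```text
0.0 0.10222474086268507 yaw -1.4297605941284215 rear [0.5013 0.2139] ctr [0.4992 0.1289] e,s 0.00742826357955003 0.21995032028378747
0.011 0.09795920504786486 yaw -1.429760594128423 rear [0.5014 0.2228] ctr [0.4993 0.1378] e,s 0.008147149023347417 0.22883586559905972
0.022 0.09369366923304481 yaw -1.4297605941284222 rear [0.5015 0.2317] ctr [0.4993 0.1467] e,s 0.008866034467144686 0.23772141091433197
(array([591., -85.]), 27, (349.32525634765625, 194.86892700195312))
```

Measured tray: e = +7.5 mm, 5.5° under the gap axis, 0.2215 m to go, very close to plan. I'm re-engaging and replanning the last stretch.

Emit:
arm_command --commands '[-0.03,0,0.03,0,0,0,0.5,-0.06,0,0.05,0,0,0,0.5,-0.09,0,0.07,0,0,0,0.5,-0.1,0,0.09,0,0,0,0.5,-0.1,0,0.11,0,0,0,0.5,-0.1,0,0.118,0,0,0,0.5,-0.1,0,0.118,0,0,0,0.5,-0.1,0,0.118,0,0,0,0.5]'

```text
t: 8.9
eef_pos: [0.5003, 0.2631, 0.006]
tool_rot: [0.0, 0.715, 0.699, 0.0]
contact_force: [-0.3, 0.6, 1.0]
gripper_width: 0.496
grasp_force: 0.0
```

```bash
sed -i 's/off=.096/off=.0985/' plan.py
python3 - <<'E'
from plan import *
o,r,y=pose();print(o['eef_pos'],y,o['t'])
f=path(.0075,-5.5,.2215,.11)
calls(f,[.2395,.2295,.2215,.214,.206,.198,.19,.19]+[.19-.008*k for k in range(1,8)]+[.134]+[.134-.007*k for k in range(1,8)]+[.085])
E
```

```text
[0.50028408 0.26307025 0.00601873] 88.73158552571915 8.9
--
0.239 [-0.016, 0.0014, 0.002, 0.0, -0.0, -0.2]
0.230 [-0.0261, 0.0018, 0.002, 0.0, -0.0, 0.0]
0.222 [-0.0341, 0.002, 0.002, 0.0, -0.0, 0.1]
0.214 [-0.0416, 0.0021, 0.002, 0.0, -0.0, 0.2]
0.206 [-0.0497, 0.002, 0.002, 0.0, -0.0, 0.2]
0.198 [-0.0577, 0.0018, 0.002, 0.0, -0.0, 0.1]
0.190 [-0.0657, 0.0016, 0.002, 0.0, -0.0, -0.1]
0.190 [-0.0657, 0.0016, 0.002, 0.0, -0.0, -0.1]
--
0.182 [-0.008, -0.0004, -0.0, 0.0, 0.0, -0.2]
0.174 [-0.0161, -0.0008, -0.0, 0.0, 0.0, -0.5]
0.166 [-0.0241, -0.0013, -0.0, 0.0, 0.0, -0.9]
0.158 [-0.0321, -0.0019, -0.0, 0.0, 0.0, -1.3]
0.150 [-0.0402, -0.0025, -0.0, 0.0, 0.0, -1.8]
0.142 [-0.0482, -0.0032, -0.0, 0.0, 0.0, -2.3]
0.134 [-0.0563, -0.0039, -0.0, 0.0, 0.0, -3.0]
0.134 [-0.0563, -0.0039, -0.0, 0.0, 0.0, -3.0]
--
0.127 [-0.007, -0.001, -0.0, -0.0, 0.0, -0.6]
0.120 [-0.014, -0.002, -0.0, 0.0, 0.0, -1.3]
0.113 [-0.0211, -0.003, -0.0, 0.0, 0.0, -2.0]
0.106 [-0.0281, -0.0033, -0.0, -0.0, 0.0, -2.3]
0.099 [-0.0351, -0.003, -0.0, -0.0, 0.0, -2.3]
0.092 [-0.0421, -0.0028, -0.0, -0.0, 0.0, -2.3]
0.085 [-0.0491, -0.0025, -0.0, -0.0, 0.0, -2.3]
0.085 [-0.0491, -0.0025, -0.0, -0.0, 0.0, -2.3]
```

Emit:
arm_command --commands '[-0.014,0.002,0.002,0,0,0,0.5,-0.026,0.002,0.002,0,0,0,0.5,-0.034,0.002,0.002,0,0,0,0.5,-0.042,0.002,0.002,0,0,0,0.5,-0.05,0.002,0.002,0,0,0,0.5,-0.058,0.002,0.002,0,0,0,0.5,-0.0655,0.0016,0.002,0,0,0,0.5,-0.0655,0.0016,0.002,0,0,0,0.5]'

```text
t: 9.7
eef_pos: [0.5001, 0.1955, 0.0033]
tool_rot: [0.0, 0.715, 0.699, -0.0]
contact_force: [-0.4, -0.0, -0.0]
gripper_width: 0.5
grasp_force: 0.0
```

Emit:
arm_command --commands '[-0.008,-0.0004,0,0,0,-0.2,0.5,-0.016,-0.0008,0,0,0,-0.5,0.5,-0.024,-0.0013,0,0,0,-0.9,0.5,-0.032,-0.002,0,0,0,-1.3,0.5,-0.04,-0.0025,0,0,0,-1.8,0.5,-0.048,-0.0032,0,0,0,-2.3,0.5,-0.056,-0.004,0,0,0,-3,0.5,-0.056,-0.004,0,0,0,-3,0.5]'

```text
t: 10.5
eef_pos: [0.4945, 0.1389, 0.0031]
tool_rot: [0.0, 0.697, 0.717, -0.001]
contact_force: [-0.3, -0.7, -0.1]
gripper_width: 0.499
grasp_force: 0.0
```

Emit:
arm_command --commands '[0.01,0,0,0,0,0,0.5,0.04,0,-0.01,0,0,0,0.5,0.08,0,-0.04,0,0,0,0.5,0.12,0,-0.08,0,0,0,0.5,0.13,0,-0.11,0,0,0,0.5,0.13,0,-0.12,0,0,0,0.5,0.13,0,-0.12,0,0,0,0.5]'

```text
t: 11.2
eef_pos: [0.4913, 0.2719, 0.1244]
tool_rot: [0.001, 0.696, 0.718, 0.001]
contact_force: [-0.1, -0.2, -0.3]
gripper_width: 0.504
grasp_force: 0.0
```

Run:
```python
from fe import *
c=read_camera('wrist');save(c,'w6');o,r,y=pose();print(o['eef_pos'],y,o['t'])
im=c['img'].astype(int)
# rear edge: bright thin line rows; print per-row bright profile near the edge
h=cv2.cvtColor(c['img'],cv2.COLOR_RGB2HSV)
for row in range(328,346): print(row,im[row,255].tolist(),im[row,280].tolist(),im[row,310].tolist())
t=read_camera('top');save(t,'t6')
```

```text
[0.49080269 0.27020937 0.12282765] 91.68512495829614 11.25
328 [200, 142, 82] [223, 164, 95] [211, 150, 86]
329 [196, 139, 82] [223, 164, 94] [210, 148, 85]
330 [194, 136, 81] [224, 166, 95] [207, 146, 84]
331 [194, 138, 81] [226, 170, 98] [204, 144, 84]
332 [194, 137, 81] [228, 172, 100] [206, 145, 85]
333 [200, 142, 82] [229, 174, 100] [206, 146, 86]
334 [205, 146, 85] [229, 172, 98] [207, 146, 85]
335 [208, 148, 84] [228, 172, 99] [208, 146, 87]
336 [210, 150, 88] [229, 172, 99] [207, 145, 86]
337 [213, 151, 87] [227, 171, 97] [206, 145, 85]
338 [174, 127, 73] [210, 153, 87] [164, 119, 71]
339 [173, 130, 73] [169, 126, 71] [185, 138, 77]
340 [225, 172, 94] [219, 166, 93] [238, 198, 105]
341 [247, 232, 130] [247, 236, 133] [244, 220, 121]
342 [200, 156, 91] [198, 151, 86] [110, 94, 70]
343 [70, 63, 56] [160, 120, 70] [54, 54, 55]
344 [53, 53, 55] [164, 122, 71] [54, 54, 56]
345 [54, 54, 55] [168, 124, 71] [55, 55, 57]
```

Run:
```python
from fe import *
from plan import M,ex,ey
for n,c0 in(('w5',None),('w6',None)):
    im=cv2.imread(f'pics/{n}.png').astype(int)
    for row in range(337,343):
        m=(im[row,200:370,1]>195); xs=np.where(m)[0]+200
        print(n,row,(xs.min(),xs.max(),len(xs)) if len(xs) else None)
c=read_camera('wrist')
cv2.imwrite('pics/v6.png',cv2.resize(cv2.imread('pics/w6.png')[320:350,190:380],None,fx=4,fy=4))
```

```text
w5 337 None
w5 338 None
w5 339 (np.int64(235), np.int64(332), 26)
w5 340 (np.int64(236), np.int64(331), 96)
w5 341 (np.int64(266), np.int64(294), 29)
w5 342 None
w6 337 None
w6 338 None
w6 339 None
w6 340 (np.int64(231), np.int64(328), 36)
w6 341 (np.int64(240), np.int64(316), 77)
w6 342 None
```

View pics/v6.png

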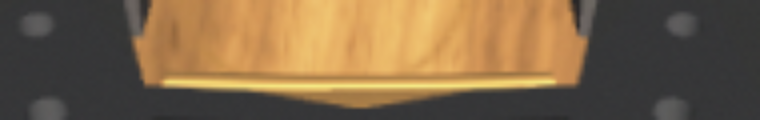

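Last crop: the bright rear edge is level, from (230.5,339.3) to (329,339.3). Working out the tray pose from that.

Run:
```python
from fe import *
from plan import *
c=read_camera('wrist');o,r,y=pose();print(o['eef_pos'],y)
for z in(.003,.008):
    A,B=fray(c,230.5,339.5,z)[:2],fray(c,329.3,339.5,z)[:2]
    w=np.linalg.norm(B-A);a=np.degrees(np.arctan2(*(B-A)[::-1]));m=(A+B)/2
    l=np.array([-np.sin(np.radians(a)),np.cos(np.radians(a))]);ct=m-.085*l
    print(z,w,'yaw',a,'rear',m.round(4),'e,s,a',(ct-M)@ex,(ct-M)@ey,a-g)
```

```text
[0.49018321 0.26912658 0.12141148] 91.62990344250248
0.003 0.09959316645336966 yaw 1.8458243351949355 rear [0.493  0.1251] e,s,a -0.0023849565373482793 0.131694172339987 -2.2541756648050644
0.008 0.0976768260031117 yaw 1.8458243351949148 rear [0.4929 0.1292] e,s,a -0.002190158415975866 0.1357488942929705 -2.254175664805085
```

Run:
```python
import m; from m import *
from plan import proj
t=read_camera('top');s=read_camera('scene');save(s,'s6')
for nm,c in(('top',t),('scene',s)):
    for z in(.022,):
        pts={k:proj(c,p).round(0) for k,p in dict(noseN=[.449,-.044,z],noseF=[.549,-.037,z],rearN=[.443,.126,z],rearF=[.543,.13,z],jN=[.424,-.097,.085],jF=[.591,-.085,.085]).items()}
    print(nm,{k:v.tolist() for k,v in pts.items()})
    h=cv2.cvtColor(c['img'],cv2.COLOR_RGB2HSV)
    b=((h[...,2]>172)&(h[...,1]>60)&(h[...,1]<170)&(h[...,0]>14)&(h[...,0]<30)).astype(np.uint8)
    n,_,st,ce=cv2.connectedComponentsWithStats(b)
    print([(x[:5].tolist()) for x in st[1:] if x[4]>40])
for x in lids(t,(40,60,20),(90,255,255),(320,175,375,285),.085):print(x)
```

```text
top {'noseN': [329.0, 253.0], 'noseF': [327.0, 216.0], 'rearN': [264.0, 252.0], 'rearF': [265.0, 215.0], 'jN': [353.0, 261.0], 'jF': [349.0, 195.0]}
[[98, 75, 24, 18, 263], [81, 144, 16, 14, 173], [289, 216, 40, 14, 78], [433, 274, 9, 6, 47]]
scene {'noseN': [338.0, 218.0], 'noseF': [315.0, 204.0], 'rearN': [286.0, 237.0], 'rearF': [266.0, 221.0], 'jN': [361.0, 196.0], 'jF': [321.0, 176.0]}
[[509, 12, 51, 14, 287], [269, 176, 31, 9, 74], [311, 182, 12, 10, 87], [54, 187, 14, 11, 64], [69, 188, 11, 7, 62], [351, 202, 14, 12, 122], [267, 204, 72, 33, 780], [58, 214, 20, 10, 142], [81, 218, 355, 138, 3659], [228, 239, 20, 8, 43], [201, 245, 26, 12, 58], [332, 262, 68, 33, 269], [86, 277, 44, 23, 150], [67, 293, 14, 13, 50], [172, 350, 9, 10, 52]]
(array([425., -98.]), 27, (353.77630615234375, 260.6644592285156))
(array([591., -85.]), 27, (349.2631530761719, 195.0))
```

Run:
```python
import m; from m import *
from plan import M,ex,ey,g
c=read_camera('scene');t=read_camera('top')
for m.TH in(165,175,185):
    T=tray(c,None,(262,200,343,241));ct=T[0];print(m.TH,ct,T[1],T[2],'e,s,a',(ct-M)@ex,(ct-M)@ey,T[2]-g)
for x in lids(c,(40,60,20),(90,255,255),(300,165,380,215),.085):print('scene lid',x)
# top: far rim edge & nose edge line fits
im=t['img'];h=cv2.cvtColor(im,cv2.COLOR_RGB2HSV)
b=((h[...,2]>160)&(h[...,1]<170)&(h[...,0]>14)&(h[...,0]<30))
F=[(u,int(np.where(b[208:235,u])[0].min())+208) for u in range(292,326,2) if b[208:235,u].any()]
N=[(int(np.where(b[v,300:340])[0].max())+300,v) for v in range(219,250) if b[v,300:340].any()]
for nm,L in(('far',F),('nose',N)): print(nm,len(L),[(ray(t,u,v,.022)[:2].round(3).tolist(),(u,v)) for u,v in L[::4]])
```

```text
165 [0.49093817 0.05843793] [132.25216675 252.77619934] 0.71152735 e,s,a -0.0058350128688475465 0.150239619181116 -3.3884726
175 [0.4908436  0.06605126] [132.25216675 237.5483551 ] 0.71153593 e,s,a -0.005385011382872597 0.15784022384848997 -3.388464
185 [0.48975653 0.04673888] [119.81034851 184.15597534] 2.0339975 e,s,a -0.00785008165969594 0.1386549929733664 -2.0660024
scene lid (array([418., -92.]), 33, (361.5, 197.0))
far 17 [([0.544, 0.057], (292, 216)), ([0.545, 0.036], (300, 216)), ([0.546, 0.014], (308, 216)), ([0.547, -0.007], (316, 216)), ([0.548, -0.029], (324, 216))]
nose 12 [([0.54, -0.04], (328, 219)), ([0.529, -0.04], (328, 223)), ([0.518, -0.04], (328, 227))]
```

Top and wrist views agree that the nose is about 5 mm towards the near jar. I'll correct this before entering by turning the nose out over the next 40 mm.

Run:
```python
from plan import *
o,r,y=pose();print(o['eef_pos'],y,o['t'])
def clr(e,a,s):
    v=np.linspace(-.085,.085,171);th=np.radians(a);m=9
    for sg in(1,-1):
        x=e+sg*.05*np.cos(th)-v*np.sin(th);yy=s+v*np.cos(th)+sg*.05*np.sin(th)
        for j in(-.0845,.0845): m=min(m,(np.hypot(x-j,yy)-.0295).min())
    return m
for s1 in(.06,.045,.03,.015,0.):
    f=path(-.0024,-2.25,.132,s1)
    print(s1,[(round(s,3),(f(s)[0]*1e3).round(1) if s>s1 else 0,round(f(s)[1],1),round(clr(*f(s),s)*1e3,1)) for s in np.arange(.132,-.001,-.011)])
```

```text
[0.49058107 0.27032334 0.12235418] 91.67961693099494 11.6
0.06 [(np.float64(0.132), np.float64(-2.4), np.float64(-2.2), np.float64(27.4)), (np.float64(0.121), np.float64(-2.6), np.float64(0.5), np.float64(18.8)), (np.float64(0.11), np.float64(-2.3), np.float64(2.3), np.float64(13.0)), (np.float64(0.099), np.float64(-1.7), np.float64(3.3), np.float64(6.2)), (np.float64(0.088), np.float64(-1.1), np.float64(3.4), np.float64(1.7)), (np.float64(0.077), np.float64(-0.5), np.float64(2.8), np.float64(1.7)), (np.float64(0.066), np.float64(-0.1), np.float64(1.2), np.float64(3.7)), (np.float64(0.055), 0, 0.0, np.float64(5.0)), (np.float64(0.044), 0, 0.0, np.float64(5.0)), (np.float64(0.033), 0, 0.0, np.float64(5.0)), (np.float64(0.022), 0, 0.0, np.float64(5.0)), (np.float64(0.011), 0, 0.0, np.float64(5.0)), (np.float64(0.0), 0, 0.0, np.float64(5.0))]
0.045 [(np.float64(0.132), np.float64(-2.4), np.float64(-2.2), np.float64(27.4)), (np.float64(0.121), np.float64(-2.6), np.float64(-0.2), np.float64(18.5)), (np.float64(0.11), np.float64(-2.5), np.float64(1.4), np.float64(12.1)), (np.float64(0.099)
[... 2611 characters left out ...]
t64(-2.8), np.float64(0.7), np.float64(6.0)), (np.float64(0.088), np.float64(-2.5), np.float64(1.4), np.float64(4.6)), (np.float64(0.077), np.float64(-2.2), np.float64(1.8), np.float64(4.7)), (np.float64(0.066), np.float64(-1.8), np.float64(2.1), np.float64(4.3)), (np.float64(0.055), np.float64(-1.4), np.float64(2.2), np.float64(4.2)), (np.float64(0.044), np.float64(-1.0), np.float64(2.1), np.float64(4.3)), (np.float64(0.033), np.float64(-0.6), np.float64(1.9), np.float64(4.5)), (np.float64(0.022), np.float64(-0.3), np.float64(1.4), np.float64(4.7)), (np.float64(0.011), np.float64(-0.1), np.float64(0.8), np.float64(4.9)), (np.float64(0.0), np.float64(-0.0), np.float64(0.0), np.float64(5.0))]
```

Emit:
arm_command --commands '[-0.04,0,0.03,0,0,0,0.5,-0.07,-0.002,0.05,0,0,0,0.5,-0.1,-0.002,0.07,0,0,0,0.5,-0.107,-0.002,0.09,0,0,0,0.5,-0.107,-0.002,0.11,0,0,0,0.5,-0.107,-0.002,0.118,0,0,0,0.5,-0.107,-0.002,0.118,0,0,0,0.5,-0.107,-0.002,0.118,0,0,0,0.5]'

```text
t: 12.4
eef_pos: [0.4923, 0.1647, 0.0057]
tool_rot: [-0.0, 0.696, 0.718, 0.0]
contact_force: [-0.5, 0.6, -0.2]
gripper_width: 0.503
grasp_force: 0.0
```

Run:
```python
from plan import *
o,r,y=pose();print(o['eef_pos'],y,o['t'])
f=path(-.0024,-2.25,.132,0.)
calls(f,[.147,.139,.132,.126,.12,.114,.108,.108]+[.108-.007*k for k in range(1,8)]+[.059]+[.059-.007*k for k in range(1,8)]+[.01])
```

```text
[0.49234624 0.1647395  0.00574914] 91.75480485825655 12.4
--
0.147 [-0.0108, 0.0028, 0.0017, 0.0, -0.0, 1.8]
0.139 [-0.0188, 0.0008, 0.0017, 0.0, -0.0, 0.7]
0.132 [-0.0258, -0.0006, 0.0017, 0.0, -0.0, -0.1]
0.126 [-0.0318, -0.0017, 0.0017, 0.0, -0.0, -0.8]
0.120 [-0.0378, -0.0027, 0.0017, 0.0, -0.0, -1.4]
0.114 [-0.0439, -0.0035, 0.0017, 0.0, -0.0, -1.9]
0.108 [-0.0499, -0.0041, 0.0017, 0.0, -0.0, -2.4]
0.108 [-0.0499, -0.0041, 0.0017, 0.0, -0.0, -2.4]
--
0.101 [-0.007, -0.0009, -0.0, -0.0, 0.0, -0.5]
0.094 [-0.014, -0.0015, -0.0, 0.0, 0.0, -1.0]
0.087 [-0.021, -0.002, -0.0, 0.0, 0.0, -1.3]
0.080 [-0.028, -0.0024, -0.0, 0.0, 0.0, -1.6]
0.073 [-0.0351, -0.0026, -0.0, 0.0, 0.0, -1.9]
0.066 [-0.0421, -0.0026, -0.0, 0.0, 0.0, -2.0]
0.059 [-0.0491, -0.0025, -0.0, 0.0, 0.0, -2.1]
0.059 [-0.0491, -0.0025, -0.0, 0.0, 0.0, -2.1]
--
0.052 [-0.007, -0.0, -0.0, -0.0, 0.0, -0.0]
0.045 [-0.014, 0.0001, 0.0, 0.0, -0.0, 0.1]
0.038 [-0.021, 0.0003, 0.0, -0.0, -0.0, 0.2]
0.031 [-0.028, 0.0006, 0.0, 0.0, -0.0, 0.4]
0.024 [-0.035, 0.0011, 0.0, 0.0, -0.0, 0.7]
0.017 [-0.042, 0.0016, 0.0, -0.0, -0.0, 1.0]
0.010 [-0.0491, 0.0021, 0.0, 0.0, -0.0, 1.5]
0.010 [-0.0491, 0.0021, 0.0, 0.0, -0.0, 1.5]
```

Emit:
arm_command --commands '[-0.012,0,0.0017,0,0,0,0.5,-0.019,0,0.0017,0,0,0,0.5,-0.026,-0.0006,0.0017,0,0,-0.1,0.5,-0.032,-0.0017,0.0017,0,0,-0.8,0.5,-0.038,-0.0027,0.0017,0,0,-1.4,0.5,-0.044,-0.0035,0.0017,0,0,-1.9,0.5,-0.05,-0.004,0.0017,0,0,-2.4,0.5,-0.05,-0.004,0.0017,0,0,-2.4,0.5]'

```text
t: 13.2
eef_pos: [0.4897, 0.113, 0.0037]
tool_rot: [0.0, 0.681, 0.732, -0.0]
contact_force: [0.5, 0.8, 0.3]
gripper_width: 0.499
grasp_force: 0.4
```

```bash
cat > chk.py <<'E'
from h import *
from fe import fray,pose
from plan import M,ex,ey
t=read_camera('top');h=cv2.cvtColor(t['img'],cv2.COLOR_RGB2HSV)
b=((h[...,2]>160)&(h[...,1]<170)&(h[...,0]>14)&(h[...,0]<30))
gp=lambda u,v:(lambda d:(round(d@ex*1e3,1),round(d@ey*1e3,1)))(ray(t,u,v,.022)[:2]-M)
F=[(u,np.where(b[208:225,u])[0].min()+207.5) for u in range(290,400,4) if b[208:225,u].any()]
print('far edge (e,s)',[gp(*q) for q in F])
N=[(np.where(b[v,300:400])[0].max()+300.5,v) for v in range(219,250,4) if b[v,300:400].any()]
print('nose (e,s)',[gp(*q) for q in N])
o,r,y=pose();print(o['eef_pos'],y,o['t'],o['contact_force'])
c=read_camera('wrist');im=c['img'].astype(int)
print('wrist col G',[int(im[v,260,1]) for v in range(270,310,2)],[int(im[v,300,1]) for v in range(270,310,2)])
E
python3 chk.py
```

```text
far edge (e,s) []
nose (e,s) []
[0.48957068 0.1129589  0.00352442] 94.07436789176944 13.25 [-0.49247435  0.55273249 -0.38519721]
wrist col G [163, 165, 164, 163, 162, 159, 109, 160, 189, 104, 108, 110, 112, 115, 117, 122, 195, 220, 224, 225] [161, 158, 153, 147, 145, 141, 114, 170, 192, 103, 108, 111, 113, 116, 120, 125, 201, 220, 222, 223]
```

Flush contact (both columns at row 282). One more retract and measure before the nose enters the narrowest part.

Emit:
arm_command --commands '[0.01,0,0,0,0,0,0.5,0.04,0,-0.01,0,0,0,0.5,0.08,0,-0.04,0,0,0,0.5,0.12,0,-0.08,0,0,0,0.5,0.13,0,-0.11,0,0,0,0.5,0.13,0,-0.12,0,0,0,0.5,0.13,0,-0.12,0,0,0,0.5,0.13,0,-0.12,0,0,0,0.5]'

```text
t: 14.1
eef_pos: [0.4798, 0.242, 0.1223]
tool_rot: [0.0, 0.682, 0.732, -0.001]
contact_force: [-0.2, -0.7, -0.7]
gripper_width: 0.502
grasp_force: 0.0
```

```bash
cat > meas.py <<'E'
from fe import *
from plan import *
c=read_camera('wrist');o,r,y=pose();print(o['eef_pos'],y,o['t'])
im=c['img'].astype(int)
# rear edge row = max of (G) in rows 330..345; corner = where line brightness stops
band=im[334:345,:,1];col=band.max(0)
rows=[(u,int(band[:,u].argmax())+334,int(col[u])) for u in range(222,344,2)]
ok=[q for q in rows if q[2]>190];print(ok[0],ok[-1],[q for q in rows if q[0]<242],[q for q in rows if q[0]>314])
def est(uL,uR,vL,vR,z=.003):
    A,B=fray(c,uL,vL,z)[:2],fray(c,uR,vR,z)[:2]
    w=np.linalg.norm(B-A);a=np.degrees(np.arctan2(*(B-A)[::-1]));m=(A+B)/2
    l=np.array([-np.sin(np.radians(a)),np.cos(np.radians(a))]);ct=m-.085*l
    print('w',w,'rear',m.round(4),'e,s,a',(ct-M)@ex,(ct-M)@ey,a-g)
est(ok[0][0]-1.5,ok[-1][0]+2,ok[0][1]-.5,ok[-1][1]-.5)
E
python3 meas.py
python3 - <<'E'
from h import *
from plan import M,ex,ey
t=read_camera('top');h=cv2.cvtColor(t['img'],cv2.COLOR_RGB2HSV)
b=((h[...,2]>160)&(h[...,1]<170)&(h[...,0]>14)&(h[...,0]<30))
gp=lambda u,v:(lambda d:(round(d@ex*1e3,1),round(d@ey*1e3,1)))(ray(t,u,v,.022)[:2]-M)
print('far',[gp(u,np.where(b[208:225,u])[0].min()+207.5) for u in range(290,345,4) if b[208:225,u].any()])
print('nose',[gp(np.where(b[v,300:345])[0].max()+300.5,v) for v in range(219,250,3) if b[v,300:345].any()])
E
```

```text
[0.4795517  0.24173485 0.12187768] 94.03066571928609 14.15
(236, 338, 201) (332, 338, 225) [(222, 334, 54), (224, 334, 117), (226, 334, 157), (228, 340, 140), (230, 340, 132), (232, 336, 122), (234, 339, 183), (236, 338, 201), (238, 339, 210), (240, 339, 228)] [(316, 339, 227), (318, 339, 223), (320, 339, 218), (322, 338, 214), (324, 338, 216), (326, 338, 219), (328, 338, 221), (330, 338, 224), (332, 338, 225), (334, 334, 138), (336, 334, 62), (338, 344, 54), (340, 339, 55), (342, 338, 55)]
w 0.10017650306417235 rear [0.493  0.1008] e,s,a -0.0010067672520442982 0.10738477607983513 -0.1463282900103242
far [(np.float64(48.2), np.float64(150.8)), (np.float64(47.9), np.float64(140.0)), (np.float64(47.7), np.float64(129.2)), (np.float64(47.5), np.float64(118.5)), (np.float64(47.3), np.float64(107.7)), (np.float64(47.0), np.float64(96.9)), (np.float64(46.8), np.float64(86.2)), (np.float64(46.6), np.float64(75.4)), (np.float64(46.3), np.float64(64.6)), (np.float64(48.9), np.float64(53.7)), (np.float64(48.7), np.float64(43.0)), (np.float64(48.4), np.float64(32.2))]
nose [(np.float64(35.8), np.float64(23.4)), (np.float64(27.6), np.float64(23.9)), (np.float64(19.4), np.float64(24.3)), (np.float64(11.2), np.float64(24.8)), (np.float64(3.0), np.float64(22.6)), (np.float64(-5.1), np.float64(23.0))]
```

Tray now at e ≈ -1.5 mm, angle ≈ 0°, 0.107 m to go, so it's well lined up. Re-engaging for the final push.

Emit:
arm_command --commands '[-0.04,0,0.03,0,0,0,0.5,-0.07,0.0045,0.05,0,0,0,0.5,-0.1,0.0045,0.07,0,0,0,0.5,-0.107,0.0045,0.09,0,0,0,0.5,-0.107,0.0045,0.11,0,0,0,0.5,-0.107,0.0045,0.118,0,0,0,0.5,-0.107,0.0045,0.118,0,0,0,0.5,-0.107,0.0045,0.118,0,0,0,0.5]'

```text
t: 15.0
eef_pos: [0.4924, 0.1376, 0.0057]
tool_rot: [-0.0, 0.681, 0.732, -0.0]
contact_force: [0.1, -0.3, -0.5]
gripper_width: 0.499
grasp_force: 0.0
```

Run:
```python
from plan import *
o,r,y=pose();print(o['eef_pos'],y,o['t'])
f=path(-.0015,0,.1074,0.01)
calls(f,[.122,.114,.1074,.101,.094,.087,.08,.08]+[.08-.007*k for k in range(1,8)]+[.031]+[.025,.019,.013,.007,.003,0,0])
```

```text
[0.49237679 0.13756824 0.00571007] 94.14430941722496 15.0
--
0.122 [-0.0086, -0.0011, 0.0017, -0.0, -0.0, 1.0]
0.114 [-0.0166, -0.0021, 0.0017, -0.0, -0.0, 0.4]
0.107 [-0.0232, -0.0028, 0.0017, -0.0, -0.0, 0.0]
0.101 [-0.0296, -0.0033, 0.0017, -0.0, -0.0, -0.3]
0.094 [-0.0366, -0.0038, 0.0017, -0.0, -0.0, -0.6]
0.087 [-0.0436, -0.0041, 0.0017, -0.0, -0.0, -0.8]
0.080 [-0.0506, -0.0043, 0.0017, -0.0, -0.0, -1.0]
0.080 [-0.0506, -0.0043, 0.0017, -0.0, -0.0, -1.0]
--
0.073 [-0.007, -0.0002, -0.0, -0.0, 0.0, -0.1]
0.066 [-0.014, -0.0004, -0.0, 0.0, 0.0, -0.2]
0.059 [-0.021, -0.0004, -0.0, -0.0, 0.0, -0.3]
0.052 [-0.028, -0.0003, -0.0, -0.0, 0.0, -0.2]
0.045 [-0.035, -0.0001, -0.0, -0.0, 0.0, -0.1]
0.038 [-0.042, 0.0001, 0.0, 0.0, 0.0, -0.0]
0.031 [-0.049, 0.0004, 0.0, -0.0, -0.0, 0.2]
0.031 [-0.049, 0.0004, 0.0, -0.0, -0.0, 0.2]
--
0.025 [-0.006, 0.0003, 0.0, 0.0, -0.0, 0.2]
0.019 [-0.012, 0.0007, 0.0, 0.0, -0.0, 0.5]
0.013 [-0.018, 0.0012, 0.0, 0.0, -0.0, 0.7]
0.007 [-0.024, 0.0013, 0.0, 0.0, -0.0, 0.9]
0.003 [-0.028, 0.0013, 0.0, 0.0, -0.0, 0.9]
0.000 [-0.031, 0.0012, 0.0, 0.0, -0.0, 0.9]
0.000 [-0.031, 0.0012, 0.0, 0.0, -0.0, 0.9]
```

Emit:
arm_command --commands '[-0.008,-0.003,0.0017,0,0,0,0.5,-0.016,-0.003,0.0017,0,0,0,0.5,-0.023,-0.003,0.0017,0,0,0,0.5,-0.03,-0.0033,0.0017,0,0,-0.3,0.5,-0.037,-0.0038,0.0017,0,0,-0.6,0.5,-0.044,-0.004,0.0017,0,0,-0.8,0.5,-0.05,-0.0043,0.0017,0,0,-1,0.5,-0.05,-0.0043,0.0017,0,0,-1,0.5]'

```text
t: 15.8
eef_pos: [0.492, 0.0859, 0.004]
tool_rot: [0.0, 0.675, 0.738, -0.0]
contact_force: [0.0, 0.6, -0.0]
gripper_width: 0.498
grasp_force: 0.2
```

```bash
python3 chk.py
```

```text
far edge (e,s) []
nose (e,s) [(np.float64(-37.8), np.float64(125.4))]
[0.49163461 0.08587234 0.00377602] 95.05669842231649 15.85 [ 0.72647423 -0.41599496 -1.10034176]
wrist col G [153, 154, 153, 155, 158, 136, 113, 175, 183, 104, 107, 110, 112, 114, 118, 127, 205, 219, 222, 223] [168, 167, 166, 165, 165, 141, 118, 183, 185, 104, 108, 111, 112, 117, 121, 131, 210, 222, 223, 223]
```

Emit:
arm_command --commands '[-0.007,-0.0002,0,0,0,-0.1,0.5,-0.014,-0.0004,0,0,0,-0.2,0.5,-0.021,-0.0004,0,0,0,-0.3,0.5,-0.028,-0.0003,0,0,0,-0.2,0.5,-0.035,0,0,0,0,-0.1,0.5,-0.042,0,0,0,0,0,0.5,-0.049,0.0004,0,0,0,0.2,0.5,-0.049,0.0004,0,0,0,0.2,0.5]'

```text
t: 16.7
eef_pos: [0.4967, 0.0367, 0.0039]
tool_rot: [0.0, 0.677, 0.736, -0.0]
contact_force: [-0.9, -0.2, -0.7]
gripper_width: 0.504
grasp_force: 0.0
```

```bash
python3 chk.py
```

```text
far edge (e,s) [(np.float64(70.4), np.float64(150.2)), (np.float64(70.1), np.float64(139.3)), (np.float64(69.9), np.float64(128.5)), (np.float64(28.2), np.float64(119.1))]
nose (e,s) [(np.float64(37.9), np.float64(120.2)), (np.float64(26.8), np.float64(117.8)), (np.float64(-27.9), np.float64(87.9)), (np.float64(-39.3), np.float64(56.7))]
[0.49664097 0.03734078 0.00390934] 94.8414432475637 16.75 [ 0.39392595  0.00111674 -0.49947109]
wrist col G [156, 154, 154, 154, 154, 155, 131, 117, 186, 170, 104, 108, 110, 112, 115, 119, 127, 210, 221, 223] [158, 158, 159, 159, 158, 156, 130, 120, 191, 172, 104, 108, 111, 115, 117, 121, 130, 215, 221, 223]
```

Emit:
arm_command --commands '[-0.006,0.0003,0,0,0,0,0.5,-0.012,0.0005,0,0,0,0.1,0.5,-0.018,0.0005,0,0,0,0.2,0.5,-0.024,0.0005,0,0,0,0.2,0.5,-0.028,0.0005,0,0,0,0.2,0.5,-0.03,0.0005,0,0,0,0.2,0.5,-0.03,0.0005,0,0,0,0.2,0.5]'

```text
t: 17.5
eef_pos: [0.4998, 0.0079, 0.004]
tool_rot: [0.0, 0.678, 0.735, -0.0]
contact_force: [0.6, 1.4, 0.8]
gripper_width: 0.5
grasp_force: 0.5
```

Emit:
arm_command --commands '[0.01,0,0,0,0,0,0.5,0.04,0,-0.01,0,0,0,0.5,0.08,0,-0.04,0,0,0,0.5,0.12,0,-0.08,0,0,0,0.5,0.13,0,-0.11,0,0,0,0.5,0.13,0,-0.12,0,0,0,0.5,0.13,0,-0.12,0,0,0,0.5,0.13,0,-0.12,0,0,0,0.5]'

```text
t: 18.3
eef_pos: [0.4882, 0.1364, 0.1227]
tool_rot: [-0.0, 0.678, 0.735, -0.001]
contact_force: [0.6, -0.0, -0.5]
gripper_width: 0.504
grasp_force: 0.0
```

```bash
python3 meas.py
python3 - <<'E'
import m; from m import *
from plan import M,ex,ey,g
t=read_camera('top');h=cv2.cvtColor(t['img'],cv2.COLOR_RGB2HSV)
b=((h[...,2]>165)&(h[...,1]<170)&(h[...,0]>14)&(h[...,0]<30))
gp=lambda u,v:(lambda d:(round(d@ex*1e3,1),round(d@ey*1e3,1)))(ray(t,u,v,.022)[:2]-M)
print('nose',[gp(np.where(b[v,300:400])[0].max()+300.5,v) for v in range(215,255,4) if b[v,300:400].any()])
for n,lo,hi in(('blue',(105,80,20),(130,255,255)),('green',(45,60,20),(90,255,255))):
    mk=cv2.inRange(h,lo,hi);mk[:205]=0;mk[248:]=0;mk[:,:270]=0;mk[:,400:]=0
    N,_,st,ce=cv2.connectedComponentsWithStats(mk);print(n,[(gp(*ce[i]),int(st[i,4])) for i in range(1,N) if st[i,4]>15])
E
```

```text
[0.48796324 0.1362224  0.12229526] 94.6200640077182 18.35
(234, 338, 199) (332, 338, 199) [(222, 340, 52), (224, 334, 94), (226, 338, 124), (228, 334, 118), (230, 334, 120), (232, 335, 121), (234, 338, 199), (236, 338, 213), (238, 338, 220), (240, 338, 227)] [(316, 338, 229), (318, 338, 228), (320, 338, 224), (322, 338, 220), (324, 338, 216), (326, 338, 230), (328, 338, 212), (330, 338, 208), (332, 338, 199), (334, 335, 136), (336, 334, 62), (338, 334, 52), (340, 338, 51), (342, 341, 52)]
w 0.10236487434403647 rear [ 0.5019 -0.005 ] e,s,a 0.0012667186711565685 0.0012026306969372682 0.5040834442453885
nose [(np.float64(44.7), np.float64(-76.9)), (np.float64(33.6), np.float64(-81.4)), (np.float64(22.6), np.float64(-80.5)), (np.float64(11.7), np.float64(-82.4)), (np.float64(0.8), np.float64(-81.5)), (np.float64(-10.0), np.float64(-80.7)), (np.float64(-20.8), np.float64(-82.5)), (np.float64(-31.6), np.float64(-81.6))]
blue []
green [((np.float64(4.7), np.float64(-33.8)), 52)]
```

```bash
python3 -c "
from station import hand_in
print(hand_in())"
```

```text
the job is handed in; nothing more can be done
None
```

The job is handed in: by measurement the tray stands midway in the gap, 1–3 mm from the jars' line and about 0.5° off, with the hand drawn back at 18.4 s of 72 s; the green capsule was seen aboard at the end, the blue one was hidden by the arm, and no verdict was returned.

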